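# Make the bench lathe dead, then hold its chuck guard open

## Robot

A 7-joint arm with a two-finger parallel gripper is mounted at the origin on the work surface. World frame = base frame: x ahead of the robot, y to its left, z up, the work surface at z = 0. Lengths are in m, angles in rad, forces in N, time in s.
With the tool pointing down it reaches from about 0.4 to 0.875 m from the base axis. Payload 19.3 kg.
Tool frame: the origin (TCP) lies at the very end of the fingers, on their centre line; the grasp point (between the pads) lies 19 mm behind it; z points along the fingers, y is the direction in which the jaws open and shut (so a half turn about z gives the same grasp; the last joint's range is limited). The gripper opens to 85 mm and grips with 20 to 120 N. Pads are 22 mm wide; open, the fingers measure 114 mm over their backs; the gripper's body (76 mm by 85 mm) begins 54 mm behind the grasp point. The pads swing forward as they close: fully open they stand 13 mm farther back than shut.
Start: joints at [1.078, 0.521, -0.036, 1.599, 0.021, 1.021, -0.113], TCP at [0.256, -0.57, 0.231] pointing down, gripper open.
Joint ranges: [-2.91, 2.91], [-0.3, 2.13], [-1.5, 1.42], [0.17, 2.43], [-1.26, 4.41], [0.16, 1.93], [-2.52, 2.52]. Speed limits (rad/s): [1.89, 1.89, 2.39, 2.39, 3.01, 3.01, 3.01].

## Interface

Orientations are given as [roll, pitch, yaw] about the fixed x, y, z axes, in that order (R = Rz(yaw) Ry(pitch) Rx(roll)).
In Python, from workcell import telemetry, imaging, ticket gives the robot as it stands.
- The arm moves only by the tool carry_out, never from a script. Its argument "series" is a list of rows, each a list of 7 numbers: the shift along the tool's x, y, z in m, then the turn, a rotation vector about the tool's x, y, z in rad, then the closure in counts, from 0 (fully open) to 255 (shut). In form: [[tx, ty, tz, ax, ay, az, jaw], ...]. A call has 1 to 10 rows; each row is the pose to reach, as a shift and turn from the pose commanded when the call began, along the tool's axes at that moment; what a row does not reach only later rows make up. A row lasts 1/8 s, in which the tool goes at most 62.5 mm and 10.7 degrees, less where a joint would pass 70% of its speed; a pose out of reach is approached as far as the arm can. A call with a gripper value outside its range is refused whole. The fingers move at their own pace and stop on an object; "force" is the grip in N (left out, the last holds). Time passes only in rows, so rows that repeat a pose let the fingers close. It gives the time, the measured TCP pose, the force and the opening at its end, in the units of the state.
- telemetry.observe(): the state, without advancing time (a new reading comes with each control period).
- imaging.grab_frame(name): name is "scene" or "side" or "wrist"; returns (picture, depth): 420x560x3 uint8, blue, green, red; 420x560 float32, m along the optical axis (not along the pixel's ray), 0 where there is no reading.
- imaging.camera_info(name): a dict with "mtx" (3x3 intrinsics, pixels), "dist_coeffs" ([k1, k2, p1, p2, k3] as OpenCV has them; the pictures are not rectified), "extrinsics" (4x4, takes a point from camera to world coordinates); the wrist camera has in their place "hand_eye" (4x4, takes a point from camera to tool coordinates, whose origin is the TCP and whose axes are the flange's). Camera axes: x right, y down, z forward; pixel columns grow to the right and rows downward; lengths in m; the calibration is good to about 2 mm. A picture is of the moment at which its call begins: read the wrist's pose just before it. camera_info takes no time and is no camera call.
- ticket.job_done(): hands the job in, once; it reports no verdict.
The state is a dict: "clock": time; "qpos": joint angles; "qd": joint speeds; "joint_efforts": joint torques, N m; "position": TCP position; "tool_rot": TCP orientation; "force": force on the tool from outside, world axes, zero at the start; "moment": the same for the moment, N m; "grip_width": finger opening in m.
Only numpy, scipy, OpenCV 4.12 (cv2) and the standard library are available. Lean on these libraries where they do the work, as an engineer would, in place of code of your own. Each camera call takes 0.05 s, during which the arm holds its last target.

## Task

Make the bench lathe safe and open it for me: pull the service disconnect plug out of the drive box, put it in the empty half of the tool tray and let go of it, and only then raise the clear chuck guard by its black bow handle. The guard falls shut by itself, so hold it open at 60 degrees from closed, by the handle, while I gauge the part in the chuck: finish still holding it there. Leave the collets and everything else lying on the bench where they are.

Things in the scene. Friction and masses are not known exactly. Their poses are not given: they have to be found in the camera images.
- plug_center (a point): Middle of the service disconnect plug (black, no cable, 52 mm tall, 90 g), 26 mm above its foot, 6 mm above the box's top when plugged in. z up. Grip: 28 (x) x 38 (y) mm, ribbed on its +x and -x faces, from 6 mm below to 26 mm above this point, all of it above the box. Below: spigot 18 x 26 x 20 mm in the socket. Sprung balls hold it: about 10 N straight up frees it, clear after 20 mm.
- plug: The same plug; this origin is the middle of the foot of its spigot, same axes. It can stand upright on that foot.
- socket (a point): Mouth of the socket in the flat top of the grey drive box (120 x 150 mm, top 72 mm above the table, fixed); axes as the plugged-in plug's. On the same top, 40 mm towards -x from here, are a stop button (52 mm to +y, 20 mm tall) and a fuse cap (52 mm to -y, 14 mm tall). The box may stand at the left or the right of the bench, the tool tray on the other side.
- tray: Grey tool tray, 170 (x) x 200 (y) mm, walls 20 mm high and 4 mm thick, floor 4 mm, fixed. Origin under its middle. A wall along y at x = 0 parts it in two halves: the half at -x holds three collets, the half at +x is empty.
- tray_free (a point): Middle of the floor of the tray's empty half (inside 79 x 192 mm), 4 mm above the table; axes as the tray's.
- guard_hinge (a point): Point on the hinge axis of the chuck guard, at the middle of its width, 190 mm above the table, fixed to the lathe. The lathe's axes: y along the hinge (and along the spindle, headstock at +y), x from the lathe's front to its back, z up. The hinge is at the back; the robot stands before the front.
- guard_handle: Black bow handle on the clear front of the guard. Origin: middle of its straight round bar, 12 mm thick, 78 mm free between its legs; y along the bar, parallel to the hinge; z out from the front panel, which lies 42 mm below the bar. Closed, the bar is 145 mm in front of the hinge axis and 10 mm below it, z leaning 45 degrees to the front; at 60 degrees open 81 mm in front, 120 mm above.
- guard (a joint): Clear chuck guard, 116 mm wide: angle in rad, 0 closed, grows as its front rises, turning about +y of the hinge point; 1.047 = 60 degrees; stop at 1.6. It falls shut from any angle; lifting it by the handle takes about 3 N, and the round bar may turn between the fingers. Closed, its top runs level 75 mm forward from the hinge, then its front slopes down at 45 degrees.
- collet0: Steel collet, 26 mm across, 35 mm tall, standing in the -x half of the tray; leave alone. Origin at its foot.
- collet1: Another like it, in the middle of that half; leave alone.
- collet2: A thinner one, 20 mm across, 35 mm tall; leave alone.
- caliper: Digital caliper lying flat, 200 mm long, up to 11 mm high, between the robot and the lathe; leave alone.
- chuck_key: T-shaped chuck key, 90 mm long, lying 12 mm high to the right of the lathe; leave alone.
- oil_bottle: White oil bottle, 54 mm across, 130 mm tall, to the right of the lathe; leave alone. Origin at its foot.
- chip_brush: Chip brush lying to the left of the lathe; leave alone.
- turned_part: Turned brass part, 38 mm across, 40 mm tall, before the left end of the lathe; leave alone.
Mind the look-alikes: they are no part of the job. There is more than one size of the plug; the job needs the smaller.

How it is judged:
On the way, in this order (a step that is already met when the one before it is completed fails the run):
1. the plug is pulled clear of its socket, the guard still shut (z of plug in the frame of socket above 0.004 m and value of joint guard below 0.1 rad), for 0.1 s.
2. the plug lies in the empty half of the tray, let go and at rest, the guard still shut (x of plug_center in the frame of tray between 0.008 and 0.078 m and y of plug_center in the frame of tray between -0.09 and 0.09 m and z of plug_center in the frame of tray between 0 and 0.045 m and contact force between plug and the fingers below 0.05 N and linear speed of plug below 0.03 m/s and value of joint guard below 0.1 rad), for 0.2 s.
At the end, for the whole second after the job is handed in: The gripper's fingers hold the guard by its handle (at least 1 N), the guard still and 53 to 67 degrees open, for the last second; the plug lies at rest in the empty half of the tray, not touched (value of joint guard between 0.925 and 1.169 rad and contact force between guard_handle and the fingers above 1 N and velocity of joint guard between -0.05 and 0.05 rad/s and x of plug_center in the frame of tray between 0.008 and 0.078 m and y of plug_center in the frame of tray between -0.09 and 0.09 m and z of plug_center in the frame of tray between 0 and 0.045 m and contact force between plug and the fingers below 0.05 N and linear speed of plug below 0.03 m/s); the arm keeps its last pose, push and grip.
It fails at once if the guard is raised while the plug is not in the empty half of the tray (value of joint guard above 0.1 rad and not (x of plug_center in the frame of tray between 0.008 and 0.078 m and y of plug_center in the frame of tray between -0.09 and 0.09 m and z of plug_center in the frame of tray between 0 and 0.045 m)).
It fails at once if a bystander is moved more than 25 mm (distance of any of collet0, collet1, collet2, caliper, chuck_key, oil_bottle, chip_brush, turned_part from where it was at the start of the episode above 0.025 m).
It also fails if it takes over 58 s, if anything falls off the work surface, if the arm or the gripper's body presses on something with over 40 N, if the wrist force passes 120 N, or if a joint passes its speed limit or range.

## Working session

There is one attempt and no reset: what is moved stays moved. The work goes in short steps, Python scripts to look and compute and a tool call to move; the robot and the scene stay as the last step left them, time stands still between calls to the robot, and variables do not carry over. Pictures are saved under pics/ and viewed, and the job is handed in when it is done.

Besides the shell and the picture viewer there is one more tool, called after "Request:" as a command line: name --pt "numbers of a row" for each row, then --argument value for the rest. carry_out: Moves the arm, as the interface text tells. Its arguments: {"type":"object","properties":{"series":{"type":"array"},"force":{"type":"number"}},"required":["series"]}

```bash
ls; mkdir -p pics
python3 - <<'E'
from workcell import telemetry, imaging
import cv2,numpy as np
s=telemetry.observe();print(s)
for n in ["scene","side","wrist"]:
    p,d=imaging.grab_frame(n);cv2.imwrite(f"pics/{n}0.png",p);np.save(f"pics/{n}0.npy",d)
    i=imaging.camera_info(n);print(n,{k:np.round(v,4).tolist() for k,v in i.items() if not isinstance(v,str)})
E
```

```text
pics
{'clock': 0.0, 'qpos': array([ 1.07781048,  0.52201315, -0.03630084,  1.600023  ,  0.0212263 ,
        1.02108968, -0.11281763]), 'qd': array([-6.20036649e-05, -6.81570115e-04, -1.03627234e-03,  1.11273441e-03,
        8.59156766e-04,  1.09349987e-03,  4.06870803e-04]), 'joint_efforts': array([-1.87905830e-04, -9.27124929e+01,  1.97944544e+00, -3.69933772e+01,
        1.77636155e-02,  8.20868416e-03, -1.24265425e-04]), 'position': array([ 0.2562427 , -0.56967942,  0.23072121]), 'tool_rot': array([-3.14045089e+00,  1.17810903e-04,  4.22749306e-01]), 'force': array([ 0.24319434,  0.17735222, -0.54455901]), 'moment': array([-0.03121201, -0.03472249,  0.04597928]), 'grip_width': 0.08565752258434803}
scene {'mtx': [[379.4525, 0.0, 276.2925], [0.0, 379.4525, 205.7379], [0.0, 0.0, 1.0]], 'dist_coeffs': [-0.0363, 0.0, 0.0, 0.0, 0.0], 'extrinsics': [[0.7943, 0.3018, -0.5273, 1.0389], [0.6073, -0.4224, 0.6729, -0.7183], [-0.0196, -0.8547, -0.5188, 0.6743], [0.0, 0.0, 0.0, 1.0]]}
side {'mtx': [[390.1372, 0.0, 274.5147], [0.0, 390.1372, 210.6385], [0.0, 0.0, 1.0]], 'dist_coeffs': [-0.0035, 0.0, 0.0, 0.0, 0.0], 'extrinsics': [[-0.8682, -0.3671, 0.3339, 0.1548], [-0.496, 0.6609, -0.5632, 0.6194], [-0.0139, -0.6546, -0.7558, 0.9481], [0.0, 0.0, 0.0, 1.0]]}
wrist {'mtx': [[313.1709, 0.0, 275.5043], [0.0, 313.1709, 209.6556], [0.0, 0.0, 1.0]], 'dist_coeffs': [-0.0499, 0.0, 0.0, 0.0, 0.0], 'hand_eye': [[-0.0005, -0.9544, -0.2985, 0.0765], [1.0, -0.0006, 0.0004, -0.0002], [-0.0006, -0.2985, 0.9544, -0.1421], [0.0, 0.0, 0.0, 1.0]]}
```

View pics/scene0.png

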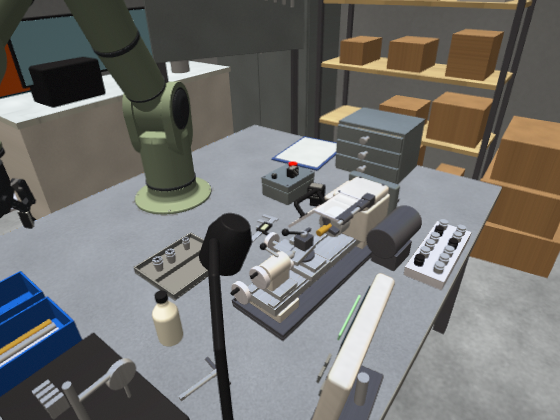

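View pics/side0.png

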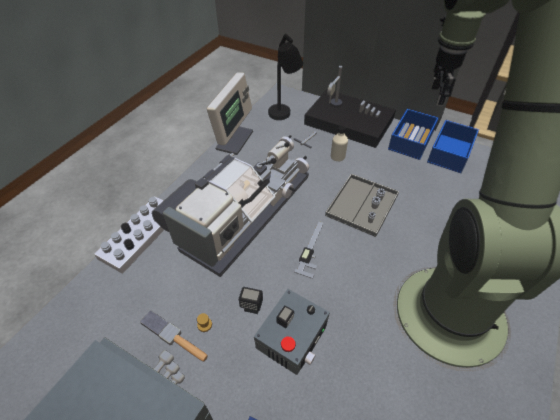

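View pics/wrist0.png

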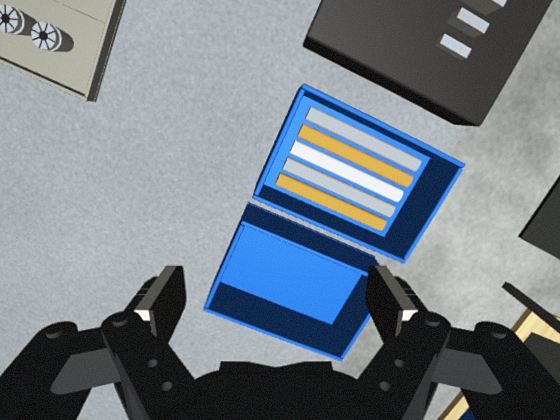

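The side view shows the drive box near (292,330) with a red button at (288,344). A small block sits in its top at (285,315) and a larger look-alike stands on the bench at (251,298). The tray is near (363,204) with the collets in the robot-side half. I'll enlarge these.

Run:
```python
import cv2,numpy as np
a=cv2.imread('pics/side0.png');b=cv2.imread('pics/scene0.png')
c1=cv2.resize(a[270:390,210:350],None,fx=2.8,fy=2.8,interpolation=3)
c2=cv2.resize(a[130:270,150:290],None,fx=2.8,fy=2.8,interpolation=3)
c3=cv2.resize(b[150:310,225:405],None,fx=2.1,fy=2.1,interpolation=3)
c4=cv2.resize(a[160:290,280:420],None,fx=2.1,fy=2.1,interpolation=3)
im=np.zeros((600,800,3),np.uint8)
cv2.imwrite('pics/c1.png',np.hstack([c1,c2[:336]]));
cv2.imwrite('pics/c2.png',np.hstack([c3,np.vstack([c4,np.zeros((336-c4.shape[0],c4.shape[1],3),np.uint8)])]))
cv2.imwrite('pics/c3.png',cv2.resize(b[155:305,230:400],None,fx=4,fy=4,interpolation=3))
```

```text
(no output)
```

View pics/c1.png

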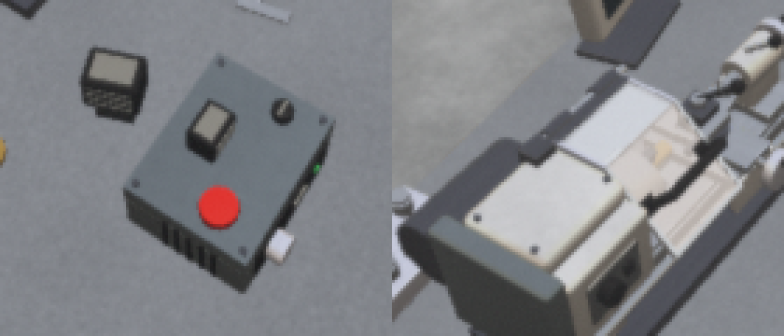

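View pics/c3.png

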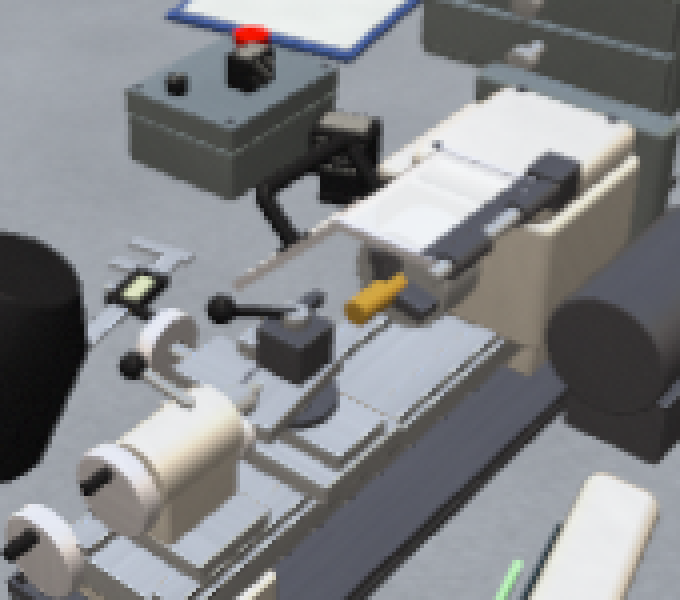

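```bash
cat > h.py <<'E'
import numpy as np,cv2
from scipy.spatial.transform import Rotation as R
def T_tool(s):
    T=np.eye(4);T[:3,:3]=R.from_euler('xyz',s['tool_rot']).as_matrix();T[:3,3]=s['position'];return T
def ray(info,T,uv):
    uv=np.asarray(uv,float).reshape(-1,1,2)
    n=cv2.undistortPoints(uv,np.array(info['mtx']),np.array(info['dist_coeffs'])).reshape(-1,2)
    d=np.c_[n,np.ones(len(n))]
    return T[:3,3],d@T[:3,:3].T     # origin, dirs per unit depth
def onz(info,T,uv,z):
    o,d=ray(info,T,uv);return o+d*((z-o[2])/d[:,2:3])
def cloud(info,T,depth):
    h,w=depth.shape;u,v=np.meshgrid(np.arange(w),np.arange(h))
    o,d=ray(info,T,np.c_[u.ravel(),v.ravel()])
    P=o+d*depth.reshape(-1,1);P[depth.ravel()<=0]=np.nan
    return P.reshape(h,w,3)
E
cat > m1.py <<'E'
from h import *
from workcell import imaging
for n in ["side","scene"]:
    i=imaging.camera_info(n);T=np.array(i['extrinsics']);d=np.load(f'pics/{n}0.npy');P=cloud(i,T,d)
    im=cv2.imread(f'pics/{n}0.png')
    np.save(f'pics/{n}P.npy',P)
    if n=='side':
        m=(abs(P[...,2]-.072)<.008);m[:270]=0;m[390:]=0;m[:,:230]=0;m[:,350:]=0
        r=cv2.minAreaRect(P[m][:,:2].astype(np.float32)*1000);print('boxtop',m.sum(),r,np.median(P[m][:,2]))
        hsv=cv2.cvtColor(im,cv2.COLOR_BGR2HSV)
        red=(im[...,2]>150)&(im[...,1]<60);red[:270]=0
        v,u=np.nonzero(red);print('red',u.mean(),v.mean(),onz(i,T,[u.mean(),v.mean()],.092),np.nanmedian(P[red],0))
        for uv in [(285,315),(310,309),(251,293),(251,303)]:print(uv,P[uv[1],uv[0]])
        # tray rim
        m=(P[...,2]>.012)&(P[...,2]<.026);m[:160]=0;m[250:]=0;m[:,:320]=0;m[:,410:]=0
        r=cv2.minAreaRect(P[m][:,:2].astype(np.float32)*1000);print('tray',m.sum(),r)
        for uv in [(376,192),(376,204),(371,217),(340,196)]:print(uv,P[uv[1],uv[0]])
E
python3 m1.py
```

```text
boxtop 2978 ((377.5603942871094, 252.56027221679688), (152.44656372070312, 218.4796142578125), 87.04936218261719) 0.07253222702180229
red 287.76190476190476 343.68027210884355 [[0.31135907 0.30954141 0.092     ]] [0.31141094 0.30962804 0.09234856]
(285, 315) [0.34698759 0.25760118 0.10501734]
(310, 309) [0.30641242 0.206878   0.0867176 ]
(251, 293) [0.45581735 0.2354575  0.07710791]
(251, 303) [0.44443095 0.2547663  0.06745585]
tray 556 ((338.22930908203125, -244.14309692382812), (205.05029296875, 171.09967041015625), 88.96196746826172)
(376, 192) [ 0.31737958 -0.31808315  0.00495281]
(376, 204) [ 0.29544983 -0.2467668   0.02671473]
(371, 217) [ 0.28964307 -0.18524818  0.03037181]
(340, 196) [ 0.41374276 -0.24145205  0.00725337]
```

Run:
```python
from h import *
P=np.load('pics/sceneP.npy');im=cv2.imread('pics/scene0.png')
dark=im.max(2)<60
m=dark&(P[...,2]>.12)&(P[...,2]<.24);m[:160]=0;m[235:]=0;m[:,:285]=0;m[:,330:]=0
v,u=np.nonzero(m)
for k in range(0,len(u),max(1,len(u)//40)):print(u[k],v[k],np.round(P[v[k],u[k]],3))
P=np.load('pics/sideP.npy');im=cv2.imread('pics/side0.png')
dark=im.max(2)<70
m=dark&(P[...,2]>.13)&(P[...,2]<.24);m[:170]=0;m[210:]=0;m[:,:235]=0;m[:,275:]=0
v,u=np.nonzero(m);print('side')
for k in range(0,len(u),max(1,len(u)//40)):print(u[k],v[k],np.round(P[v[k],u[k]],3))
for uv in [(338,140),(308,257),(165,330),(204,322),(308,140)]:print(uv,P[uv[1],uv[0]])
```

```text
314 188 [0.569 0.046 0.186]
317 189 [0.579 0.047 0.186]
316 190 [0.577 0.044 0.184]
313 191 [0.577 0.03  0.187]
308 192 [0.57  0.016 0.188]
315 192 [0.58  0.034 0.183]
307 193 [0.572 0.008 0.189]
314 193 [0.579 0.031 0.181]
305 194 [0.57  0.002 0.189]
312 194 [0.578 0.024 0.181]
304 195 [ 0.572 -0.006  0.19 ]
311 195 [0.577 0.02  0.179]
302 196 [ 0.569 -0.01   0.187]
309 196 [0.575 0.013 0.179]
300 197 [ 0.566 -0.015  0.186]
307 197 [0.576 0.003 0.181]
298 198 [ 0.566 -0.024  0.188]
305 198 [ 0.576 -0.007  0.183]
298 199 [ 0.57  -0.029  0.188]
320 199 [0.593 0.041 0.163]
297 200 [ 0.568 -0.032  0.186]
322 200 [0.598 0.043 0.16 ]
297 201 [ 0.573 -0.038  0.188]
324 201 [0.605 0.041 0.161]
322 202 [0.6   0.039 0.157]
320 203 [0.594 0.04  0.151]
295 205 [ 0.572 -0.046  0.179]
298 206 [ 0.579 -0.043  0.178]
298 208 [ 0.581 -0.045  0.173]
299 210 [ 0.585 -0.047  0.17 ]
299 212 [ 0.587 -0.049  0.165]
303 213 [ 0.596 -0.044  0.163]
302 215 [ 0.596 -0.049  0.16 ]
325 219 [ 0.645 -0.019  0.151]
324 221 [ 0.644 -0.021  0.145]
328 222 [ 0.651 -0.014  0.141]
326 224 [ 0.65  -0.021  0.138]
286 231
[... 1250 characters left out ...]
57  0.031 0.182]
252 197 [0.569 0.037 0.184]
251 198 [0.568 0.043 0.186]
248 199 [0.575 0.048 0.183]
251 199 [0.569 0.043 0.182]
247 200 [0.575 0.053 0.183]
250 200 [0.568 0.049 0.183]
242 201 [0.595 0.049 0.166]
245 201 [0.582 0.052 0.175]
248 201 [0.573 0.052 0.18 ]
241 202 [0.597 0.051 0.162]
244 202 [0.586 0.053 0.17 ]
247 202 [0.574 0.055 0.178]
242 203 [0.595 0.05  0.158]
245 203 [0.583 0.053 0.167]
243 204 [0.591 0.052 0.158]
243 205 [0.595 0.047 0.147]
(338, 140) [ 0.50271805 -0.40616495  0.08910967]
(308, 257) [0.39673753 0.02813285 0.01184271]
(165, 330) [0.60707169 0.40406853 0.02253325]
(204, 322) [0.52693418 0.34486644 0.04169289]
(308, 140) [ 0.63991398 -0.46069869 -0.00256222]
```

The smaller plug is the black block seated in the drive box: side px (285,315), z_top 0.105, 40 mm in +x from the midpoint between red button (288,344) and fuse cap (310,309). The larger one at (251,298) stands on the bench, so it's the look-alike. Next I go to a viewpoint, keeping high and clear of the base.

```bash
cat >> h.py <<'E'
def rel(s,pos,rpy):
    T=T_tool(s);Rt=R.from_euler('xyz',rpy).as_matrix()
    t=T[:3,:3].T@(np.array(pos)-T[:3,3]);w=R.from_matrix(T[:3,:3].T@Rt).as_rotvec()
    return np.round(t,4),np.round(w,4)
E
python3 - <<'E'
from h import *
from workcell import telemetry
s=telemetry.observe()
print(rel(s,[.45,-.2,.33],[np.pi,0,1.0]))
print(rel(s,[.42,.10,.33],[np.pi,0,1.523]))
E
```

```text
(array([ 0.3283, -0.2578, -0.0989]), array([-8.000e-04, -2.000e-04, -5.772e-01]))
(array([ 0.4241, -0.5437, -0.0987]), array([-8.0000e-04, -4.0000e-04, -1.1002e+00]))
```

Request:
carry_out --pt "0.05 -0.03 -0.05 0 0 -0.1 0" --pt "0.1 -0.07 -0.099 0 0 -0.2 0" --pt "0.16 -0.12 -0.099 0 0 -0.3 0" --pt "0.22 -0.17 -0.099 0 0 -0.4 0" --pt "0.28 -0.21 -0.099 0 0 -0.5 0" --pt "0.328 -0.258 -0.099 0 0 -0.577 0" --pt "0.35 -0.31 -0.099 0 0 -0.7 0" --pt "0.37 -0.37 -0.099 0 0 -0.85 0" --pt "0.39 -0.43 -0.099 0 0 -1.0 0" --pt "0.424 -0.49 -0.099 0 0 -1.1 0"

```text
clock: 1.4
position: [0.4388, -0.0158, 0.3304]
tool_rot: [3.141, 0.0, 1.527]
force: [2.4, -0.4, 0.4]
grip_width: 0.0854
```

Run:
```python
from h import *
from workcell import telemetry,imaging
s=telemetry.observe();print(s['clock'],s['position'],s['tool_rot'],s['qpos'])
p,d=imaging.grab_frame('wrist');cv2.imwrite('pics/w1.png',p);np.save('pics/w1.npy',d);np.save('pics/w1T.npy',T_tool(s))
print(rel(s,[.349,.256,.22],[np.pi,0,1.523]))
```

```text
1.4 [ 0.43881865 -0.01583864  0.33035226] [3.14124412e+00 3.63050838e-04 1.52657657e+00] [ 0.39684318  0.14242055 -0.55199401  1.90238907  0.08330596  1.11880391
 -0.23126973]
(array([ 0.2676, -0.1018,  0.1102]), array([0.0003, 0.0004, 0.0036]))
```

View pics/w1.png

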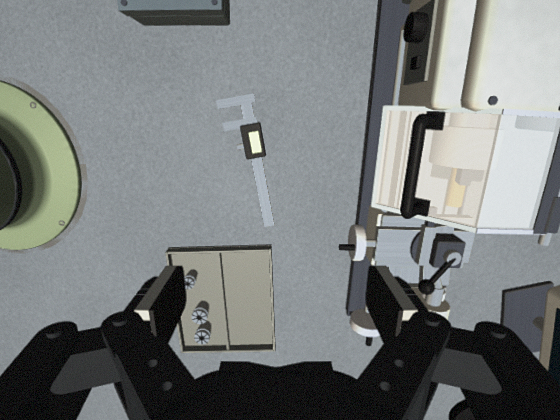

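This wrist view shows the tray (collets at x≈190–205, empty half at x≈225–272, rows 250–350), the bow handle (407–425, 115–215) and the caliper (255,150).

Run:
```python
from h import *
from workcell import imaging
i=imaging.camera_info('wrist');T=np.load('pics/w1T.npy')@np.array(i['hand_eye']);d=np.load('pics/w1.npy');im=cv2.imread('pics/w1.png')
P=cloud(i,T,d)
m=(im.max(2)<60);m[:130]=0;m[200:]=0;m[:,:395]=0;m[:,450:]=0
m&=(P[...,2]>.16)
v,u=np.nonzero(m);Q=P[m]
print('handle n',len(u),np.median(Q,0),'zmax',np.percentile(Q[:,2],[50,90]))
# per-row mid
rows=[];
for r in range(130,200,5):
    c=u[v==r]
    if len(c): rows.append((c.mean(),r,c.min(),c.max()))
uv=np.array([(a,b) for a,b,_,_ in rows])
X=onz(i,T,uv,.183);k=np.polyfit(X[:,1],X[:,0],1);print(rows[::4],np.round(X[[0,-1]],4),'slope dx/dy',k)
# extents of bar in y: legs
# panel edges / tray
m=(P[...,2]>.014)&(P[...,2]<.026);m[:235]=0;m[360:]=0;m[:,:160]=0;m[:,290:]=0
cv2.imwrite('pics/mt.png',m.astype(np.uint8)*255)
Q=P[m][:,:2]
# right wall (world +x) and top wall (world +y), divider
for nm,uv in dict(tl=(167,249),tr=(271,246),br=(274,349),divt=(220,252),divb=(227,347)).items(): print(nm,onz(i,T,uv,.02)[0],P[uv[1],uv[0]])
```

```text
handle n 800 [0.56810448 0.00824019 0.18411231] zmax [0.18411231 0.1855292 ]
[(np.float64(418.3), 130, np.int64(413), np.int64(424)), (np.float64(415.3636363636364), 150, np.int64(410), np.int64(421)), (np.float64(412.3), 170, np.int64(407), np.int64(418)), (np.float64(409.0), 190, np.int64(404), np.int64(414))] [[ 0.5714  0.0399  0.183 ]
 [ 0.5665 -0.021   0.183 ]] slope dx/dy [0.07568487 0.56829972]
tl [ 0.26112844 -0.13879322  0.02      ] [ 2.53031433e-01 -1.47705209e-01 -2.20111688e-04]
tr [ 0.4263657 -0.1406333  0.02     ] [ 0.42587109 -0.14687597  0.00596573]
br [ 0.42182474 -0.34075008  0.02      ] [ 0.42180631 -0.34111126  0.01959286]
divt [ 0.34507751 -0.14745469  0.02      ] [ 0.34490199 -0.14783032  0.01918323]
divb [ 0.33851904 -0.33294925  0.02      ] [ 0.33787598 -0.33538771  0.01719673]
```

Run:
```python
import cv2,numpy as np
a=cv2.imread('pics/w1.png')
cv2.imwrite('pics/w1c.png',np.hstack([cv2.resize(a[95:235,365:505],None,fx=2.8,fy=2.8,interpolation=3),cv2.resize(a[230:370,150:290],None,fx=2.8,fy=2.8,interpolation=3)]))
```

```text
(no output)
```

View pics/w1c.png

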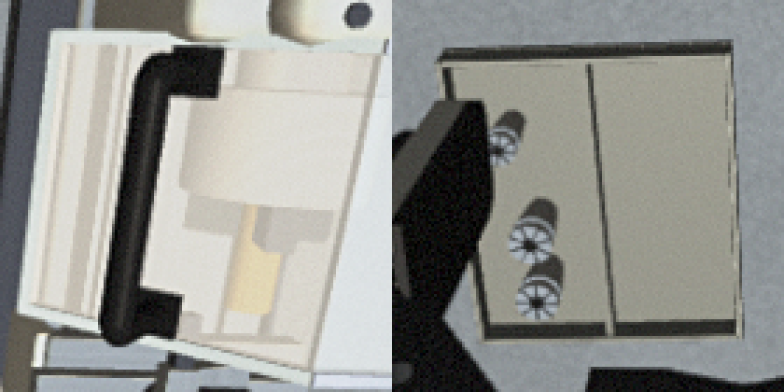

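Request:
carry_out --pt "0.05 -0.02 0.01 0 0 0 0" --pt "0.1 -0.04 0.02 0 0 0 0" --pt "0.15 -0.06 0.04 0 0 0 0" --pt "0.2 -0.08 0.06 0 0 0 0" --pt "0.235 -0.095 0.08 0 0 0 0" --pt "0.255 -0.1 0.09 0 0 0 0" --pt "0.2675 -0.102 0.095 0 0 0.003 0" --pt "0.2675 -0.102 0.095 0 0 0.003 0"

```text
clock: 2.45
position: [0.3498, 0.2548, 0.2349]
tool_rot: [-3.141, 0.0, 1.521]
force: [-0.3, 0.0, -0.0]
grip_width: 0.0855
```

Run:
```python
from h import *
from workcell import telemetry,imaging
s=telemetry.observe();print(s['clock'],s['position'],s['tool_rot'],s['qpos'])
p,d=imaging.grab_frame('wrist');cv2.imwrite('pics/w2.png',p);np.save('pics/w2.npy',d);np.save('pics/w2T.npy',T_tool(s))
i=imaging.camera_info('wrist');T=T_tool(s)@np.array(i['hand_eye']);P=cloud(i,T,d)
m=(P[...,2]>.098)&(P[...,2]<.110)&(abs(P[...,0]-.349)<.05)&(abs(P[...,1]-.256)<.05)
print('top',m.sum(),cv2.minAreaRect(P[m][:,:2].astype(np.float32)*1000),np.median(P[m],0))
m=(P[...,2]>.067)&(P[...,2]<.077)&(abs(P[...,0]-.33)<.1)&(abs(P[...,1]-.256)<.1)
print('box',m.sum(),cv2.minAreaRect(P[m][:,:2].astype(np.float32)*1000),np.median(P[m],0))
```

```text
2.45 [0.34982285 0.2548423  0.23487207] [-3.14053603e+00  1.17323651e-04  1.52119830e+00] [-0.12411633  0.28028236 -0.76119053  2.04463954  0.24373443  0.90684163
 -1.0672551 ]
top 1265 ((350.0955810546875, 254.50816345214844), (37.83351516723633, 29.270259857177734), 86.29862976074219) [0.35001769 0.25607659 0.10372561]
box 14514 ((349.913330078125, 253.68609619140625), (150.015625, 161.28408813476562), 86.93070220947266) [0.33038555 0.2631375  0.07151123]
```

View pics/w2.png

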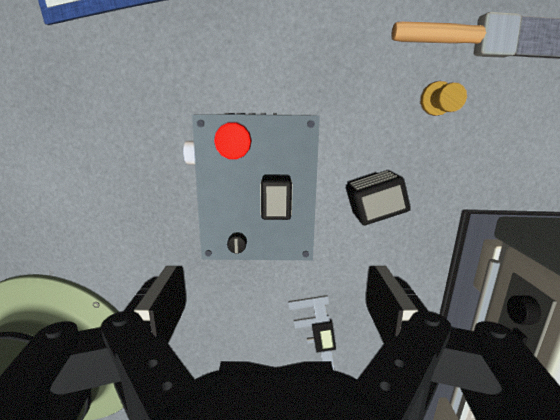

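The wrist view confirms it: plug in the box at (276,198), top 38×29 mm, the 28×38 size, and the larger look-alike is on the bench at (378,197). I'm descending onto the plug with the jaws partly closed.

Request:
carry_out --pt "0 0 0.03 0 0 0 90" --pt "0 0 0.07 0 0 0.004 90" --pt "0 0 0.11 0 0 0.004 90" --pt "0 0 0.14 0 0 0.004 90" --pt "0 0 0.154 0 0 0.004 90" --pt "0 0 0.159 0 0 0.004 90" --pt "0 0 0.159 0 0 0.004 90" --force 60

```text
clock: 3.38
position: [0.3507, 0.2545, 0.0768]
tool_rot: [3.141, -0.0, 1.515]
force: [0.5, -0.3, -0.9]
grip_width: 0.0552
```

Run:
```python
from workcell import imaging
import cv2,numpy as np
p,_=imaging.grab_frame('side');q,_=imaging.grab_frame('wrist')
cv2.imwrite('pics/s3.png',np.hstack([cv2.resize(p[230:400,200:370],(420,420)),q[100:,100:460][:320]if 0 else cv2.resize(q,(380,285))[:].copy() if 0 else cv2.copyMakeBorder(cv2.resize(q,(380,285)),0,135,0,0,0)]))
```

```text
(no output)
```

View pics/s3.png

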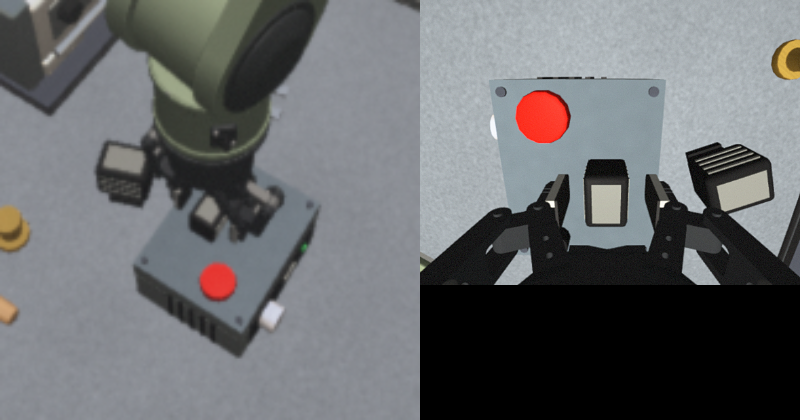

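The plug sits centred between the pads. Closing the grip.

Request:
carry_out --pt "0 0 0 0 0 0 255" --pt "0 0 0 0 0 0 255" --pt "0 0 0 0 0 0 255" --pt "0 0 0 0 0 0 255" --pt "0 0 0 0 0 0 255" --pt "0 0 0 0 0 0 255" --force 70

```text
clock: 4.22
position: [0.3505, 0.2545, 0.0768]
tool_rot: [3.141, -0.0, 1.516]
force: [-2.0, -1.3, 13.9]
grip_width: 0.0268
```

Request:
carry_out --pt "0 0 -0.01 0 0 0 255" --pt "0 0 -0.02 0 0 0 255" --pt "0 0 -0.03 0 0 0 255" --pt "0 0 -0.05 0 0 0 255" --pt "0 0 -0.08 0 0 0 255" --pt "0 0 -0.12 0 0 0 255" --pt "0 0 -0.13 0 0 0 255"

```text
clock: 5.1
position: [0.3509, 0.2549, 0.2086]
tool_rot: [3.139, -0.002, 1.515]
force: [-0.1, 0.3, -1.1]
grip_width: 0.0268
```

Run:
```python
from h import *
from workcell import telemetry,imaging
s=telemetry.observe();print(s['clock'],s['position'],s['tool_rot'],s['grip_width'],s['force'])
p,d=imaging.grab_frame('wrist');q,_=imaging.grab_frame('side')
cv2.imwrite('pics/w4.png',np.hstack([cv2.resize(p,(400,300)),cv2.resize(q,(400,300))]))
print('A',rel(s,[.42,0.05,.23],[np.pi,0,1.54]))
print('B',rel(s,[.381,-.2425,.13],[np.pi,0,1.543]))
```

```text
5.1 [0.35086175 0.25487867 0.20855604] [ 3.13881539e+00 -1.70911166e-03  1.51536896e+00] 0.026812773089462682 [-0.13448917  0.2531415  -1.14011025]
A (array([-0.2007,  0.0804, -0.0216]), array([ 0.0028, -0.0017, -0.0246]))
B (array([-0.4951,  0.0574,  0.0779]), array([ 0.0028, -0.0017, -0.0276]))
```

View pics/w4.png

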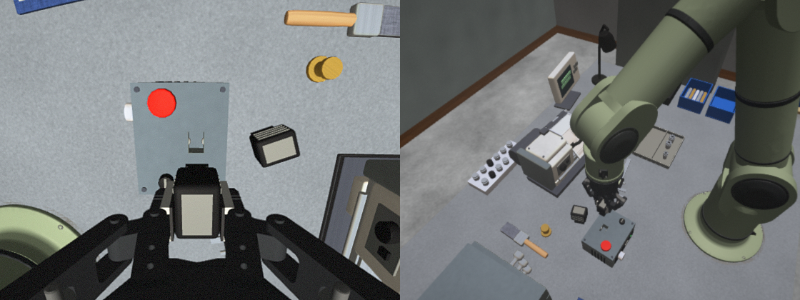

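The plug is out: the socket slot shows empty at about (196,145) in the left panel, and the plug is between the pads. Carrying it to the tray.

Request:
carry_out --pt "-0.04 0.025 -0.02 0 0 0 255" --pt "-0.09 0.045 -0.022 0 0 0 255" --pt "-0.145 0.065 -0.022 0 0 -0.02 255" --pt "-0.2 0.08 -0.022 0 0 -0.025 255" --pt "-0.255 0.08 -0.02 0 0 -0.028 255" --pt "-0.31 0.08 0 0 0 -0.028 255" --pt "-0.365 0.075 0.02 0 0 -0.028 255" --pt "-0.42 0.07 0.04 0 0 -0.028 255" --pt "-0.465 0.06 0.06 0 0 -0.028 255" --pt "-0.495 0.0575 0.075 0 0 -0.028 255"

```text
clock: 6.45
position: [0.3786, -0.2445, 0.1293]
tool_rot: [-3.139, -0.001, 1.542]
force: [0.7, 0.5, -0.3]
grip_width: 0.0266
```

Request:
carry_out --pt "0 0 0 0 0 0 255" --pt "0 0 0 0 0 0 255"

```text
clock: 6.7
position: [0.3803, -0.2421, 0.1307]
tool_rot: [-3.141, -0.001, 1.544]
force: [0.3, -0.4, -0.3]
grip_width: 0.0268
```

Run:
```python
from h import *
from workcell import telemetry,imaging
s=telemetry.observe();print(s['clock'],s['position'],s['tool_rot'],s['grip_width'],s['force'])
p,d=imaging.grab_frame('wrist');cv2.imwrite('pics/w5.png',p)
i=imaging.camera_info('wrist');T=T_tool(s)@np.array(i['hand_eye']);P=cloud(i,T,d);np.save('pics/w5P.npy',P)
print(rel(s,[.381,-.2425,.028],[np.pi,0,1.543]))
```

```text
6.7 [ 0.38031153 -0.24210064  0.13073807] [-3.14073805e+00 -9.38159010e-04  1.54439042e+00] 0.026843749086492997 [ 0.26865272 -0.43560996 -0.3050049 ]
(array([-0.0005,  0.0008,  0.1027]), array([-0.0009, -0.0009,  0.0014]))
```

View pics/w5.png

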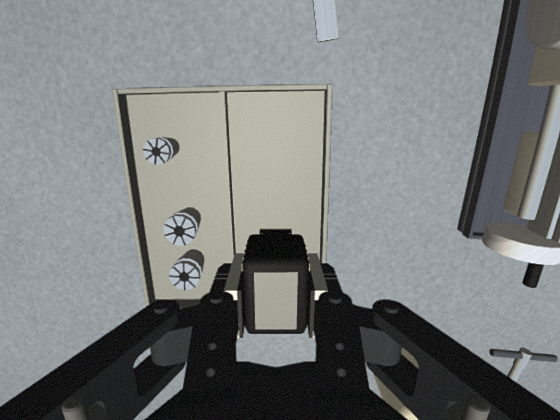

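Request:
carry_out --pt "0 0.001 0.04 0 0 0 255" --pt "0 0.001 0.075 0 0 0 255" --pt "0 0.001 0.09 0 0 0 255" --pt "0 0.001 0.098 0 0 0 255" --pt "0 0.001 0.101 0 0 0 255" --pt "0 0.001 0.102 0 0 0 255" --pt "0 0.001 0.102 0 0 0 255"

```text
clock: 7.62
position: [0.3817, -0.2433, 0.0297]
tool_rot: [3.141, 0.0, 1.544]
force: [0.6, 0.2, -1.0]
grip_width: 0.0266
```

Request:
carry_out --pt "0 0 0.001 0 0 0 255" --pt "0 0 0.0015 0 0 0 255" --pt "0 0 0.0015 0 0 0 255"

```text
clock: 8.0
position: [0.3817, -0.2433, 0.0288]
tool_rot: [3.141, 0.001, 1.544]
force: [-5.4, 2.0, 31.6]
grip_width: 0.0268
```

Request:
carry_out --pt "0 0 0 0 0 0 110" --pt "0 0 0 0 0 0 110" --pt "0 0 0 0 0 0 110" --pt "0 0 0 0 0 0 110" --pt "0 0 -0.01 0 0 0 110" --pt "0 0 -0.04 0 0 0 110" --pt "0 0 -0.08 0 0 0 110" --pt "0 0 -0.12 0 0 0 110" --pt "0 0 -0.16 0 0 0 110" --pt "0 0 -0.18 0 0 0 110"

```text
clock: 9.25
position: [0.3817, -0.2431, 0.2103]
tool_rot: [3.14, 0.001, 1.544]
force: [-0.3, -0.3, -0.2]
grip_width: 0.0485
```

Run:
```python
from h import *
from workcell import telemetry,imaging
s=telemetry.observe();print(s['clock'],s['position'],s['tool_rot'],s['grip_width'],s['force'])
p,d=imaging.grab_frame('wrist');cv2.imwrite('pics/w6.png',p)
i=imaging.camera_info('wrist');T=T_tool(s)@np.array(i['hand_eye']);P=cloud(i,T,d)
m=(P[...,2]>.045)&(P[...,2]<.065)&(abs(P[...,0]-.381)<.05)&(abs(P[...,1]+.242)<.05)
print('plug top',m.sum(),cv2.minAreaRect(P[m][:,:2].astype(np.float32)*1000),np.median(P[m],0))
```

```text
9.25 [ 0.3817018  -0.24314384  0.21031394] [3.13961252e+00 1.42432148e-03 1.54376259e+00] 0.04846559529824305 [-0.26073732 -0.33077563 -0.22012907]
plug top 1112 ((381.24847412109375, -243.06826782226562), (37.75738525390625, 28.530855178833008), 89.23514556884766) [ 0.38157315 -0.2416052   0.05572453]
```

View pics/w6.png

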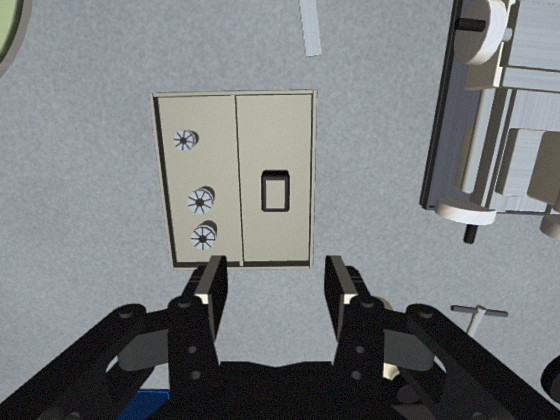

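The plug stands upright at (275,190) in the empty half, plug top centre (0.381, −0.243), at rest. Next is the handle.

```bash
cat >> h.py <<'E'
YAW=-.0755
LX=np.array([np.cos(YAW),np.sin(YAW),0]);LY=np.array([-np.sin(YAW),np.cos(YAW),0])
BAR=np.array([.5687,.005,.180]);HINGE=BAR+.145*LX+np.array([0,0,.010])
def tool(a,grasp):   # tilt a, grasp point -> TCP pose
    Rm=R.from_rotvec(-a*LY).as_matrix()@R.from_euler('xyz',[np.pi,0,np.pi/2+YAW]).as_matrix()
    return np.array(grasp)+.019*Rm[:,2],Rm
def barat(q):
    v=R.from_rotvec(q*LY).apply(BAR-HINGE);return HINGE+v
def rel2(s,pos,Rm):
    T=T_tool(s);return np.round(T[:3,:3].T@(pos-T[:3,3]),4),np.round(R.from_matrix(T[:3,:3].T@Rm).as_rotvec(),4)
E
python3 - <<'E'
from h import *
from workcell import telemetry
s=telemetry.observe();a=np.radians(25)
p,Rm=tool(a,BAR);print(barat(1.047))
pre=p-.1*Rm[:,2];print(pre,R.from_matrix(Rm).as_euler('xyz'));print(rel2(s,pre,Rm))
E
```

```text
[6.32334131e-01 1.86473524e-04 3.10557648e-01]
[0.53456544 0.00758207 0.25341093] [2.70526034 0.         1.49529633]
(array([ 0.2549,  0.1456, -0.0418]), array([-0.4328, -0.0083,  0.0482]))
```

Request:
carry_out --pt "0.01 0.01 -0.05 0 0 0 110" --pt "0.05 0.025 -0.09 -0.05 0 0.01 110" --pt "0.1 0.04 -0.09 -0.15 0 0.02 110" --pt "0.15 0.06 -0.09 -0.25 0 0.03 110" --pt "0.2 0.085 -0.085 -0.35 -0.008 0.04 110" --pt "0.24 0.11 -0.08 -0.433 -0.008 0.048 110" --pt "0.255 0.13 -0.06 -0.433 -0.008 0.048 110" --pt "0.255 0.145 -0.042 -0.433 -0.008 0.048 110" --pt "0.255 0.1455 -0.042 -0.433 -0.008 0.048 110" --pt "0.255 0.1455 -0.042 -0.433 -0.008 0.048 110"

```text
clock: 10.55
position: [0.5334, 0.0079, 0.2503]
tool_rot: [2.708, -0.002, 1.495]
force: [-1.0, -0.0, -0.5]
grip_width: 0.0482
```

```bash
cat > look.py <<'E'
from h import *
import sys
from workcell import telemetry,imaging
s=telemetry.observe();print(s['clock'],s['position'],s['tool_rot'],s['grip_width'],s['force'],s['qpos'])
out=[]
p,d=imaging.grab_frame('wrist');q,_=imaging.grab_frame('side');r,_=imaging.grab_frame('scene')
np.save(f'pics/{sys.argv[1]}.npy',d);np.save(f'pics/{sys.argv[1]}T.npy',T_tool(s));cv2.imwrite(f'pics/{sys.argv[1]}w.png',p)
c=cv2.resize(q[90:270,140:340],(400,300) if 0 else (333,300));e=cv2.resize(r[120:300,220:420],(333,300))
cv2.imwrite(f'pics/{sys.argv[1]}.png',np.hstack([np.vstack([cv2.resize(p,(440,330)),np.zeros((270,440,3),np.uint8)]),np.vstack([c,e])]))
E
python3 look.py l7
python3 - <<'E'
from h import *
from workcell import imaging
i=imaging.camera_info('wrist');T=np.load('pics/l7T.npy');d=np.load('pics/l7.npy');im=cv2.imread('pics/l7w.png')
P=cloud(i,T@np.array(i['hand_eye']),d)
m=(im.max(2)<60)&(P[...,2]>.165)&(P[...,2]<.2)&(abs(P[...,0]-.568)<.03)&(P[...,1]<.035)&(P[...,1]>-.03)
Q=P[m];print(m.sum());
if m.sum()>50:
    k=np.polyfit(Q[:,1],Q[:,0],1);print(k,np.median(Q,0),np.percentile(Q[:,2],97),np.percentile(Q[:,0],[3,97]))
E
```

```text
10.55 [0.53337664 0.00787168 0.25031236] [ 2.70846739e+00 -2.24461684e-03  1.49541421e+00] 0.04823797350811168 [-0.97482533 -0.01872701 -0.54612826] [ 0.4243117   0.22694221 -0.70564836  2.14507775  0.62647009  0.4796433
 -0.82530747]
1213
[0.07201799 0.56798584] [0.56785078 0.00380133 0.18424991] 0.1858041889139651 [0.56294181 0.57444929]
```

View pics/l7.png

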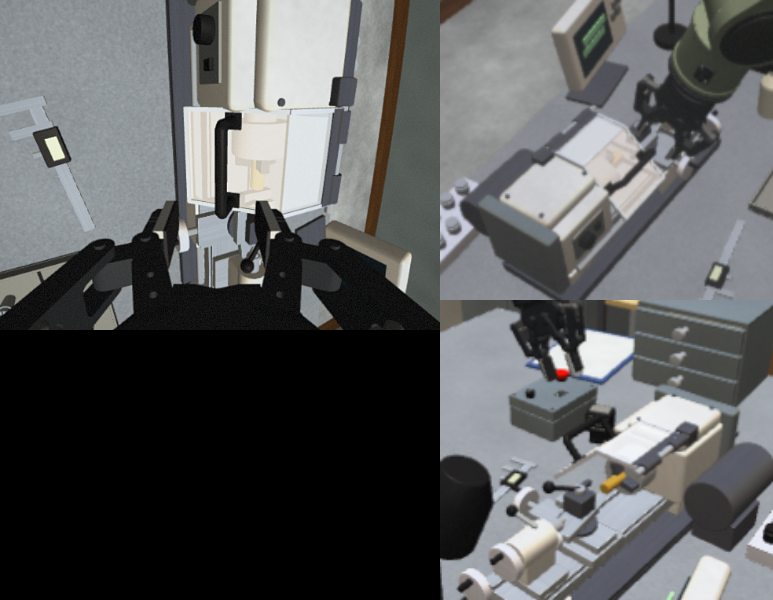

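The handle bar is remeasured at (0.568, 0.004, 0.180), slope 0.072, which agrees with before. The bar (wrist panel x≈222, y 120–210) lies between the jaw planes. Advancing.

Run:
```python
from h import *
from workcell import telemetry
s=telemetry.observe();p,Rm=tool(np.radians(25),BAR);print(rel2(s,p,Rm))
```

```text
(array([-0.    ,  0.0023,  0.0978]), array([-0.0022, -0.0016, -0.0014]))
```

Request:
carry_out --pt "0 0.001 0.02 0 0 0 110" --pt "0 0.002 0.045 0 0 0 110" --pt "0 0.002 0.07 0 0 0 110" --pt "0 0.002 0.088 0 0 0 110" --pt "0 0.002 0.097 0 0 0 110" --pt "0 0.002 0.097 0 0 0 110"

```text
clock: 11.45
position: [0.5761, 0.0049, 0.1626]
tool_rot: [2.709, -0.002, 1.495]
force: [-0.5, 0.0, 0.2]
grip_width: 0.0485
```

```bash
python3 look.py l8
python3 - <<'E'
from h import *
from workcell import telemetry
s=telemetry.observe();p,Rm=tool(np.radians(25),BAR);print(rel2(s,p,Rm))
E
```

```text
11.45 [0.57609312 0.00491781 0.16264558] [ 2.70868954e+00 -2.40259055e-03  1.49542261e+00] 0.04847561547450395 [-0.45782693  0.03640666  0.20832877] [ 0.21133807  0.42037327 -0.47329396  2.14446224  1.02159034  0.34587475
 -1.19134845]
(array([-0.0005,  0.0002,  0.0007]), array([-0.0023, -0.0023, -0.0011]))
```

View pics/l8.png

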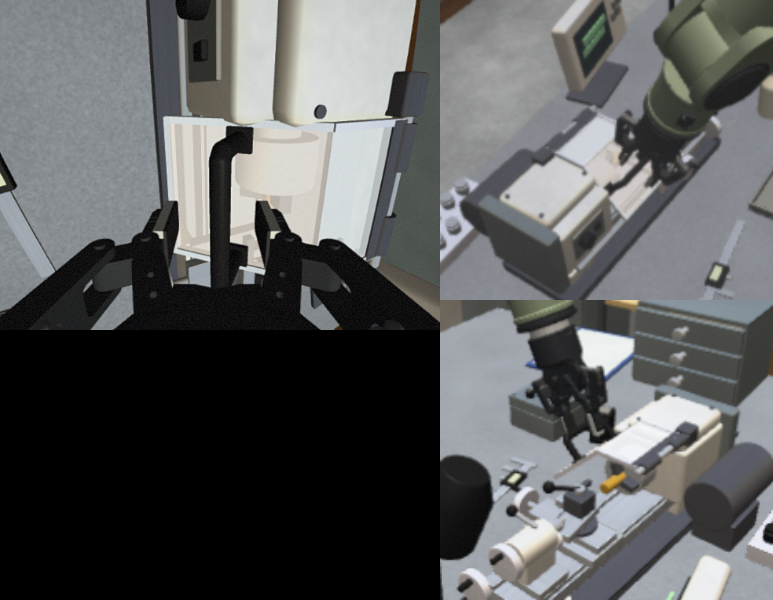

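The bar sits between the pads (wrist panel x≈220). Closing.

Request:
carry_out --pt "0 0 0 0 0 0 255" --pt "0 0 0 0 0 0 255" --pt "0 0 0 0 0 0 255" --pt "0 0 0 0 0 0 255" --pt "0 0 0 0 0 0 255" --pt "0 0 0 0 0 0 255" --force 40

```text
clock: 12.35
position: [0.5777, 0.0048, 0.1638]
tool_rot: [2.706, -0.003, 1.495]
force: [7.3, -2.3, 5.6]
grip_width: 0.0107
```

Run:
```python
from h import *
from workcell import telemetry
s=telemetry.observe();print(s['position'],s['tool_rot'],s['grip_width'])
T=T_tool(s);g=T[:3,3]-.019*T[:3,2];print('grasp',g-BAR)
# arc: keep grasp offset; tilt from 25 to 8 deg
for q in np.arange(.1,1.06,.105):
    a=np.radians(25-17*q/1.05)
    p,Rm=tool(a,barat(q)+(g-BAR)*0);print(round(q,3),*[x.tolist() for x in rel2(s,p,Rm)])
```

```text
[0.57767485 0.00481041 0.16376988] [ 2.70560422 -0.00283908  1.49520571] 0.010676351400641845
grasp [0.00097025 0.0003676  0.00099242]
0.1 [-0.0005, 0.0041, -0.0128] [0.0279, -0.0026, -0.0012]
0.205 [-0.0004, 0.0111, -0.0261] [0.0576, -0.0026, -0.0012]
0.31 [-0.0004, 0.0195, -0.0385] [0.0873, -0.0026, -0.0012]
0.415 [-0.0003, 0.0291, -0.0499] [0.1169, -0.0026, -0.0011]
0.52 [-0.0003, 0.0398, -0.0602] [0.1466, -0.0026, -0.0011]
0.625 [-0.0002, 0.0516, -0.0693] [0.1763, -0.0026, -0.0011]
0.73 [-0.0002, 0.0642, -0.0771] [0.2059, -0.0027, -0.001]
0.835 [-0.0002, 0.0776, -0.0834] [0.2356, -0.0027, -0.001]
0.94 [-0.0001, 0.0915, -0.0883] [0.2653, -0.0027, -0.0009]
1.045 [-0.0001, 0.1059, -0.0917] [0.2949, -0.0027, -0.0009]
```

Request:
carry_out --pt "0 0.002 -0.006 0.014 0 0 255" --pt "0 0.004 -0.013 0.028 0 0 255" --pt "0 0.0075 -0.0195 0.043 0 0 255" --pt "0 0.011 -0.026 0.058 0 0 255" --pt "0 0.015 -0.0325 0.072 0 0 255" --pt "0 0.0195 -0.0385 0.087 0 0 255" --pt "0 0.0245 -0.0445 0.102 0 0 255" --pt "0 0.029 -0.05 0.117 0 0 255" --pt "0 0.0345 -0.055 0.132 0 0 255" --pt "0 0.04 -0.06 0.147 0 0 255"

```text
clock: 13.6
position: [0.5869, 0.0041, 0.2337]
tool_rot: [2.857, -0.003, 1.496]
force: [2.3, 1.0, -5.3]
grip_width: 0.0105
```

```bash
python3 look.py l9
python3 - <<'E'
from h import *
from workcell import telemetry
s=telemetry.observe()
T=T_tool(s);g=T[:3,3]-.019*T[:3,2];v=g-HINGE;print('angle',np.degrees(np.arctan2(v[2],-v@LX)-np.arctan2(-.01,.145)),'r',np.hypot(v[2],v@LX))
T=T_tool(s)
for q in np.arange(.52,1.06,.0525):
    a=np.radians(25-17*q/1.05)
    p,Rm=tool(a,barat(q));print(round(q,3),*[x.tolist() for x in rel2(s,p,Rm)])
E
```

```text
13.6 [0.58693381 0.00413053 0.23372224] [ 2.85715074e+00 -2.68718799e-03  1.49575990e+00] 0.010497643040975587 [ 2.33526513  0.98755915 -5.2882489 ] [ 0.44000266  0.41090577 -0.74830186  1.91907466  0.56543011  0.70849308
 -0.69982713]
angle 29.036032774373616 r 0.14585248015375432
0.52 [-0.0005, 0.0017, -0.0011] [-0.0042, -0.0026, -0.0005]
0.572 [-0.0004, 0.0067, -0.0066] [0.0106, -0.0026, -0.0005]
0.625 [-0.0004, 0.012, -0.0119] [0.0255, -0.0026, -0.0005]
0.678 [-0.0004, 0.0175, -0.0168] [0.0403, -0.0026, -0.0005]
0.73 [-0.0004, 0.0233, -0.0214] [0.0551, -0.0026, -0.0005]
0.782 [-0.0004, 0.0294, -0.0257] [0.07, -0.0026, -0.0004]
0.835 [-0.0004, 0.0356, -0.0297] [0.0848, -0.0026, -0.0004]
0.888 [-0.0004, 0.042, -0.0334] [0.0997, -0.0026, -0.0004]
0.94 [-0.0003, 0.0487, -0.0367] [0.1145, -0.0026, -0.0004]
0.992 [-0.0003, 0.0554, -0.0396] [0.1293, -0.0026, -0.0004]
1.045 [-0.0003, 0.0624, -0.0421] [0.1442, -0.0026, -0.0003]
```

View pics/l9.png

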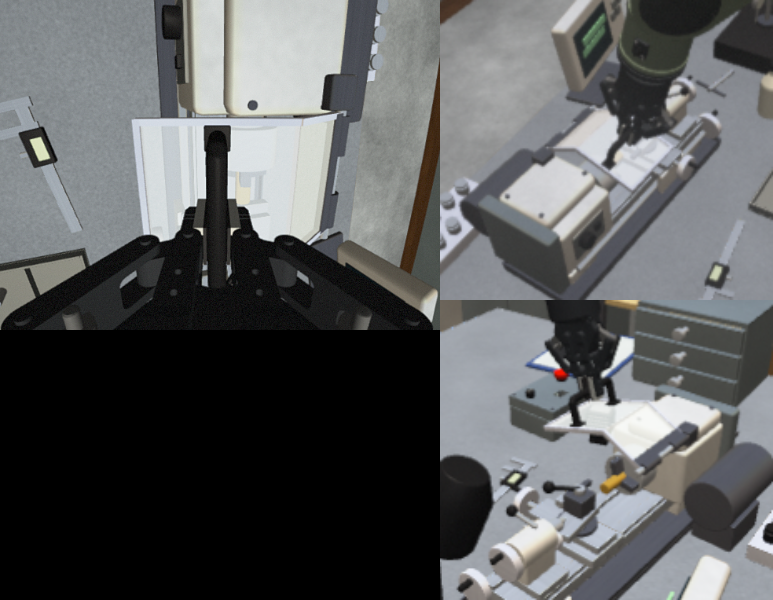

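The guard is about 29° open and firmly held; r is 146 mm against the expected 145. Continuing to 60°.

Request:
carry_out --pt "0 0.006 -0.006 0.011 0 0 255" --pt "0 0.012 -0.012 0.026 0 0 255" --pt "0 0.0175 -0.017 0.04 0 0 255" --pt "0 0.0235 -0.0215 0.055 0 0 255" --pt "0 0.0295 -0.0255 0.07 0 0 255" --pt "0 0.0355 -0.03 0.085 0 0 255" --pt "0 0.042 -0.0335 0.1 0 0 255" --pt "0 0.0485 -0.0365 0.115 0 0 255" --pt "0 0.0555 -0.0395 0.13 0 0 255" --pt "0 0.0625 -0.042 0.144 0 0 255"

```text
clock: 15.0
position: [0.6344, 0.0006, 0.2934]
tool_rot: [3.001, -0.002, 1.496]
force: [-20.8, 0.2, 23.2]
grip_width: 0.0106
```

Request:
carry_out --pt "0 0 0 0 0 0 255" --pt "0 0 0 0 0 0 255" --pt "0 0 0 0 0 0 255" --pt "0 0 0 0 0 0 255"

```text
clock: 15.5
position: [0.6344, 0.0006, 0.2934]
tool_rot: [3.0, -0.002, 1.496]
force: [-21.8, 0.8, 25.0]
grip_width: 0.0101
```

```bash
python3 look.py l10
python3 - <<'E'
from h import *
from workcell import telemetry,imaging
s=telemetry.observe()
T=T_tool(s);g=T[:3,3]-.019*T[:3,2];v=g-HINGE;print('angle',np.degrees(np.arctan2(v[2],-v@LX)-np.arctan2(-.01,.145)),'r',np.hypot(v[2],v@LX))
p,d=imaging.grab_frame('side');i=imaging.camera_info('side');P=cloud(i,np.array(i['extrinsics']),d)
m=(P[...,2]>.04)&(P[...,2]<.07)&(abs(P[...,0]-.381)<.045)&(abs(P[...,1]+.242)<.09)
print('plug',m.sum(),np.nanmedian(P[m],0) if m.any() else None)
cv2.imwrite('pics/s10.png',cv2.resize(p,(700,525)))
E
```

```text
15.5 [0.63435546 0.00064201 0.29341899] [ 3.00034628e+00 -1.64157175e-03  1.49588129e+00] 0.010079011321170877 [-21.79584632   0.76169368  24.95432634] [ 0.42944787  0.50060398 -0.78192695  1.60096605  0.44800606  1.07174143
 -0.53670725]
angle 60.13432282901769 r 0.1471026868162328
plug 110 [ 0.37779428 -0.23633526  0.05553411]
```

View pics/l10.png

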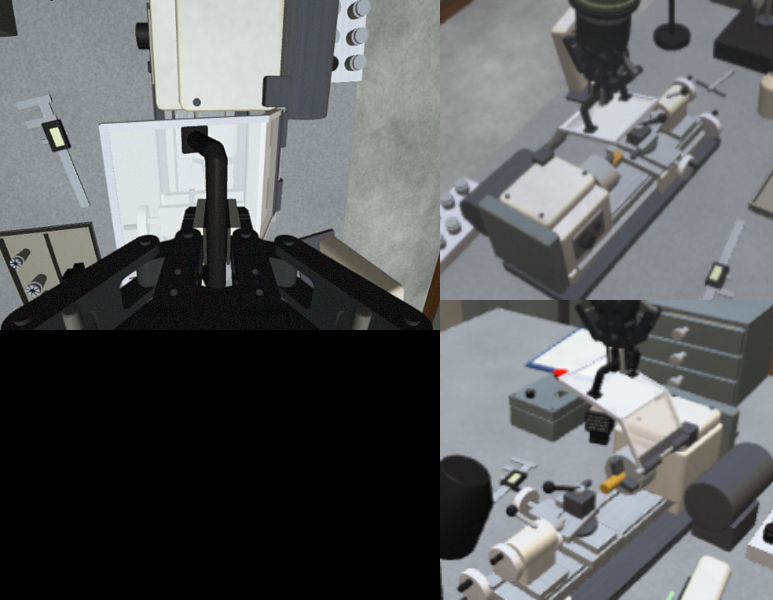

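View pics/s10.png

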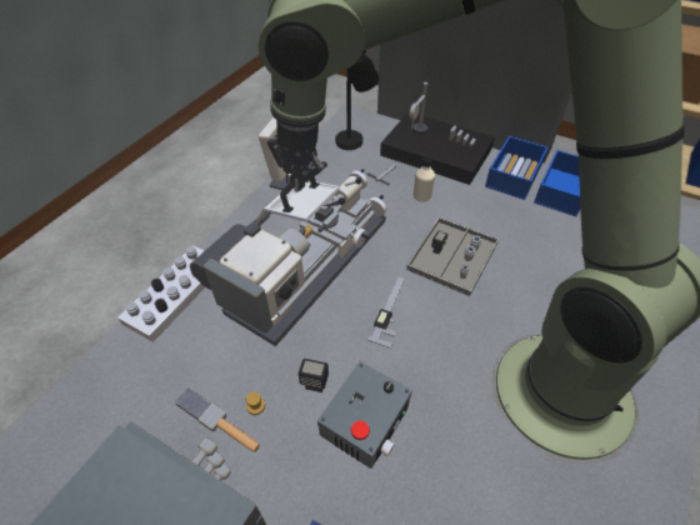

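The guard looks open and held, and the plug is still in the tray at (440,240). A residual strain of about 33 N pushes the tool radially outward, so I'll give about 1.5 mm in that direction.

Request:
carry_out --pt "0 -0.0005 -0.0006 0 0 0 255" --pt "0 -0.001 -0.0012 0 0 0 255" --pt "0 -0.001 -0.0012 0 0 0 255" --pt "0 -0.001 -0.0012 0 0 0 255"

```text
clock: 16.2
position: [0.6337, 0.0007, 0.2932]
tool_rot: [3.0, -0.003, 1.496]
force: [-7.5, 2.0, 5.1]
grip_width: 0.0107
```

Run:
```python
from h import *
from workcell import telemetry,imaging
s=telemetry.observe();print(s['position'],s['force'],s['grip_width'])
i=imaging.camera_info('scene')
p,d=imaging.grab_frame('scene');P=cloud(i,np.array(i['extrinsics']),d);cv2.imwrite('pics/sc11.png',cv2.resize(p[130:270,270:410],(560,560)))
for uv in [(322,184),(330,190),(338,197),(345,190),(355,196),(350,205),(326,180),(340,205),(335,192)]:
    q=P[uv[1],uv[0]]-HINGE;print(uv,P[uv[1],uv[0]].round(3),'lathe',[round(float(q@LX),3),round(float(q@LY),3),round(float(q[2]),3)])
```

```text
[0.63374354 0.00065241 0.29322279] [-7.52443262  2.01211963  5.05717221] 0.01074653735050267
(322, 184) [ 0.649 -0.049  0.264] lathe [-0.061, -0.048, 0.074]
(330, 190) [ 0.674 -0.056  0.26 ] lathe [-0.035, -0.052, 0.07]
(338, 197) [ 0.686 -0.037  0.237] lathe [-0.025, -0.033, 0.047]
(345, 190) [ 0.688 -0.008  0.242] lathe [-0.026, -0.004, 0.052]
(355, 196) [0.702 0.018 0.219] lathe [-0.013, 0.023, 0.029]
(350, 205) [ 0.706 -0.013  0.21 ] lathe [-0.007, -0.007, 0.02]
(326, 180) [ 0.648 -0.03   0.266] lathe [-0.063, -0.029, 0.076]
(340, 205) [ 0.696 -0.044  0.222] lathe [-0.014, -0.039, 0.032]
(335, 192) [ 0.679 -0.041  0.249] lathe [-0.031, -0.038, 0.059]
```

View pics/sc11.png

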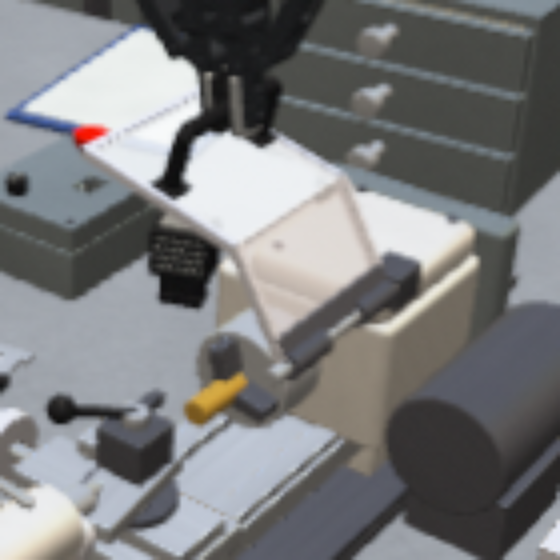

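Top panel depth gives a slope of about 60°, which matches the 60° from the arm, and the strain has dropped to about 9 N. I'll settle briefly and hand in.

Request:
carry_out --pt "0 0 0 0 0 0 255" --pt "0 0 0 0 0 0 255" --pt "0 0 0 0 0 0 255" --pt "0 0 0 0 0 0 255"

```text
clock: 16.75
position: [0.6338, 0.0006, 0.2932]
tool_rot: [3.0, -0.003, 1.496]
force: [-7.0, 2.9, 6.5]
grip_width: 0.0102
```

Run:
```python
from workcell import telemetry,ticket
import numpy as np
s=telemetry.observe();print(s['clock'],s['position'],s['force'],abs(s['qd']).max(),s['grip_width']);print(ticket.job_done())
```

```text
16.75 [6.33759468e-01 6.25098895e-04 2.93225037e-01] [-7.02002186  2.91907921  6.5317886 ] 0.0014221387705885432 0.010214530620604267
the job is handed in; nothing more can be done
None
```

I pulled the service disconnect plug out of the drive box, stood it upright in the empty half of the tray and let go. I then raised the guard by its black bow handle and handed the job in at 16.75 s, still holding it open.

- **Guard angle:** about 60° open, both from the arm's position and from the slope of the guard's top panel in the depth image.
- **Grip:** the fingers are closed to about 10 mm on the 12 mm bar, and the arm is still.
- **Plug:** still in the empty half of the tray, about 0.38 m ahead of the robot and 0.24 m to its right. It was not touched after I let go.
- **Bystanders:** I saw nothing else moved in the last pictures, but I did not measure each item against where it started.
- **Disagreement:** at 60° the wrist first read about 33 N of strain from pushing against the guard's arc. I gave way about 1.5 mm and it fell to about 10 N. I put it down to a 1–2 mm error in the measured hinge position, but I did not confirm that.

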